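# Garage remote back into the valet case

## Task

Put the small garage remote back into its own cutout in the valet case: lay it buttons up on the black rubber seat, lying along the cutout, press it down until the tight seat bottoms, and let go. Leave the long blinds remote where it is and do not knock over the glass diffuser jar.

Things in the scene. Friction and masses are not known exactly. Their poses are not given: they have to be found in the camera images.
- remote_center (a point): Garage remote: loose stubby white plastic block, 72 mm long (x) x 40 wide (y) x 26 high (z), about 70 g, a large and a small round grey button on top, lying buttons up. Point: its centre, 13 mm above its underside. Lies beside the blinds remote (white too, but long and flat) and a stainless trinket box (70 x 58 x 40 mm).
- cutout_floor (a point): Centre of the floor of the remote's cutout, 6 mm above the slab; z up, x along the cutout (90 x 58 mm, straight walls, 22 mm deep from the grey insert's top). The remote goes in with its x along this x, either way round. It is the short, wide cutout nearest the -y edge of the fixed, flat valet case (190 x 260 mm, dark wooden rim 30 mm high), the only one with a black seat in it.
- jar_center (a point): Diffuser jar: loose round glass jar, 74 mm in diameter and 110 mm high with its stopper, standing on the slab beyond both remotes. Point: its centre, 55 mm above its underside; z is its upright axis.
- seat (a joint): How far the black rubber seat, a 5 mm plate that fills the cutout and grips its walls, has been pressed down: 0 at the start (its top 6 mm below the insert's top, 16 mm above the cutout's floor), 0.011 m bottomed. It carries the remote, gives way under about 7 to 15 N and stays where it is left. With the seat bottomed the remote's top stands 31 mm above the cutout's floor.
- blind_center (a point): Blinds remote, to be left alone: loose, flat, white plastic, 150 mm long (x) x 42 wide (y) x 18 high (z), three square grey buttons in a row. Point: its centre, 9 mm above its underside.
There are look-alikes about, which are no part of the job. What is shaped like the part that bears remote_center but brown or purple is not meant.

How it is judged:
By the outcome, as a careful person would: the job done as asked, in the order asked, and still so for the second after the job is handed in, with the robot touching nothing.
It also fails if it takes over 45 s, if anything falls off the work surface, if the arm or the gripper's body presses on something with over 40 N, if the wrist force passes 120 N, or if a joint passes its speed limit or range.

## Robot

A 7-joint arm with a two-finger parallel gripper is mounted at the origin on the work surface. World frame = base frame: x ahead of the robot, y to its left, z up, the work surface at z = 0. Lengths are in m, angles in degrees, forces in N, time in s.
With the tool pointing down it reaches from about 0.425 to 0.925 m from the base axis. Payload 6.8 kg.
Tool frame: the origin (TCP) lies at the very end of the fingers, on their centre line; the grasp point (between the pads) lies 19 mm behind it; z points along the fingers, y is the direction in which the jaws open and shut (so a half turn about z gives the same grasp; the last joint's range is limited). The gripper opens to 85 mm and grips with 20 to 120 N. Pads are 22 mm wide; open, the fingers measure 114 mm over their backs; the gripper's body (76 mm by 85 mm) begins 54 mm behind the grasp point. The pads swing forward as they close: fully open they stand 13 mm farther back than shut.
Start: joints at [-73.344, 27.33, 1.283, 89.118, -0.659, 63.558, -4.761], TCP at [0.262, 0.622, 0.196] pointing down, gripper open.
Joint ranges: [-169.35, 169.35], [-19.33, 120.38], [-80.79, 83.38], [13.8, 139.57], [-78.32, 258.32], [9.67, 109.79], [-169.56, 169.56]. Speed limits (degrees/s): [136.94, 136.94, 180, 180, 180, 180, 180].

## Interface

Orientations are given as a 3x3 rotation matrix whose columns are the frame's x, y, z axes.
In Python, from bench import arm, solver, eyes, ticket gives the robot as it stands. Calls block until the motion is done:
- arm.move_to(position, orientation): joint-space move of the TCP to a pose.
- arm.move_l(position, v=0.15, ori=None, contact_N=None): straight line of the TCP; ori=None keeps the orientation; v is the mean speed in m/s. With contact_N (N) it stops when the force on the tool has changed by that much, and returns True; else False.
- arm.movej(angles): joint-space move.
- arm.grip(opening): finger opening in m; the grip force is fixed at half the most; returns when the fingers have stopped.
- arm.sleep(seconds).
- solver.inverse_kinematics(position, orientation): joint angles nearest the present ones, or None.
- arm.get_obs(): the state.
- eyes.get_image(name): name is "side" or "top" or "wrist"; returns the picture (384x512x3 uint8, blue, green, red); there is no depth.
- eyes.camera_params(name): a dict with "fx", "fy", "cx", "cy" (pixels), "position" and "attitude" of the camera in the world; the wrist camera has in their place "tool_from_camera" (4x4, takes a point from camera to tool coordinates, whose origin is the TCP and whose axes are the flange's). Camera axes: x right, y up, looking along -z (the intrinsics and any distortion apply to the point x, -y, -z); pixel columns grow to the right and rows downward; lengths in m; the calibration is good to about 2 mm. A picture is of the moment at which its call begins: read the wrist's pose just before it. camera_params takes no time and is no camera call.
A pose or a line that the arm cannot do raises arm.MotionError and nothing moves.
- ticket.sign_off(): hands the job in, once; it reports no verdict.
The state is a dict: "time_s": time; "joints": joint angles; "dq": joint speeds; "joint_torque": joint torques, N m; "eef_pos": TCP position; "orientation": TCP orientation; "wrist_force": force on the tool from outside, world axes, zero at the start; "wrist_torque": the same for the moment, N m; "opening": finger opening in m.
Only numpy, scipy, OpenCV 4.12 (cv2) and the standard library are available. Lean on these libraries where they do the work, as an engineer would, in place of code of your own. Each camera call takes 0.05 s, during which the arm holds its last target. There are 200 camera calls.

## Working session

There is one attempt and no reset: what is moved stays moved. The work goes in short steps, each a Python script; the robot and the scene stay as the last script left them, time stands still between calls to the robot, and variables do not carry over. Pictures are saved under pics/ and viewed, about 8 in all and at most 12, crops included, and the job is handed in when it is done.

```bash
mkdir -p pics; ls
cat > h.py <<'E'
import numpy as np, cv2
from bench import arm, solver, eyes, ticket
def snap(n,f):
    im=eyes.get_image(n); cv2.imwrite('pics/'+f,im); return im
E
python3 - <<'E'
from h import *
for n in("top","side"):
    print(n,eyes.camera_params(n)); snap(n,n+'0.png')
print(eyes.camera_params("wrist"))
print(arm.get_obs())
E
```

```text
pics
top {'fx': 364.55512769515406, 'fy': 364.55512769515406, 'cx': 252.45325647550743, 'cy': 191.79548432719466, 'position': array([ 0.48246771, -0.04469152,  0.74075694]), 'attitude': array([[-0.0166086 ,  0.98496945, -0.17192827],
       [-0.99982723, -0.01492518,  0.01107957],
       [ 0.00834698,  0.17208258,  0.98504716]])}
side {'fx': 412.45708274305616, 'fy': 412.45708274305616, 'cx': 258.9901219813394, 'cy': 192.53080374576146, 'position': array([0.40967691, 0.70586783, 0.68784784]), 'attitude': array([[-0.97606243,  0.12305267, -0.1793326 ],
       [-0.21695071, -0.60892988,  0.76297889],
       [-0.01531439,  0.78362136,  0.62104994]])}
{'fx': 338.051491673304, 'fy': 338.051491673304, 'cx': 260.89250939709495, 'cy': 192.23235272986622, 'tool_from_camera': array([[-3.60708296e-04,  9.62047204e-01,  2.72882844e-01,
         6.96016928e-02],
       [ 9.99999935e-01,  3.54246007e-04,  7.29503217e-05,
         1.65460075e-04],
       [-2.64860051e-05,  2.72882853e-01, -9.62047269e-01,
        -1.76700958e-01],
       [ 0.00000000e+00,  0.00000000e+00,  0.00000000e+00,
         1.00000000e+00]])}
{'time_s': 0.1, 'joints': array([-73.34205007,  27.37241995,   1.2801203 ,  89.17256017,
        -0.65755318,  63.55993865,  -4.75943736]), 'dq': array([ 0.00203006, -0.13227206, -0.01969982, -0.06051874, -0.04520323,
       -0.0259196 , -0.04210286]), 'joint_torque': array([ 3.47864305e-03, -5.97755313e+01,  1.61322791e+00, -2.81955940e+01,
        1.28035448e-02,  5.01174902e-03, -2.08934983e-05]), 'eef_pos': array([0.26192032, 0.62145383, 0.19550772]), 'orientation': array([[-9.21538107e-01,  3.88287577e-01, -5.24524699e-04],
       [ 3.88287904e-01,  9.21536694e-01, -1.62013595e-03],
       [-1.45709906e-04, -1.69668361e-03, -9.99998550e-01]]), 'wrist_force': array([ 0.47920794, -0.53327226, -0.08852189]), 'wrist_torque': array([ 0.02446393, -0.00878947, -0.03083222]), 'opening': 0.08530937163135206}
```

View pics/top0.png

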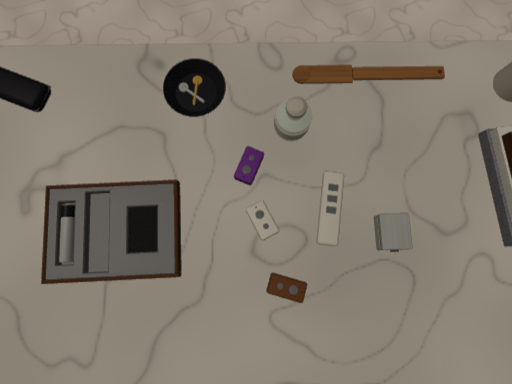

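View pics/side0.png

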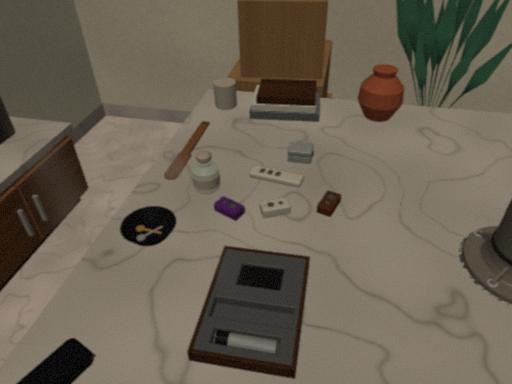

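Top view candidates of the remote's shape: purple (249,166), brown (287,288) and white (262,220). The white stubby one with two round buttons fits; the long white one at (331,208) is the blinds remote. The jar is at (293,118), and the black seat at (142,229) is in the cutout nearest the case's -y edge. One enlarged crop will confirm this.

Run:
```python
import cv2
im=cv2.imread('pics/top0.png')
a=cv2.resize(im[190:250,235:295],None,fx=8,fy=8,interpolation=cv2.INTER_CUBIC)
b=cv2.resize(im[195:265,115:152+35],None,fx=480/70,fy=480/70,interpolation=cv2.INTER_CUBIC)
b=cv2.resize(im[195:265,115:155],None,fx=480/70,fy=480/70,interpolation=cv2.INTER_CUBIC) if 0 else b
import numpy as np
c=np.hstack([a,b[:, :310]]); print(c.shape); cv2.imwrite('pics/crop0.png',cv2.convertScaleAbs(c,alpha=1.3))
```

```text
(480, 790, 3)
```

View pics/crop0.png

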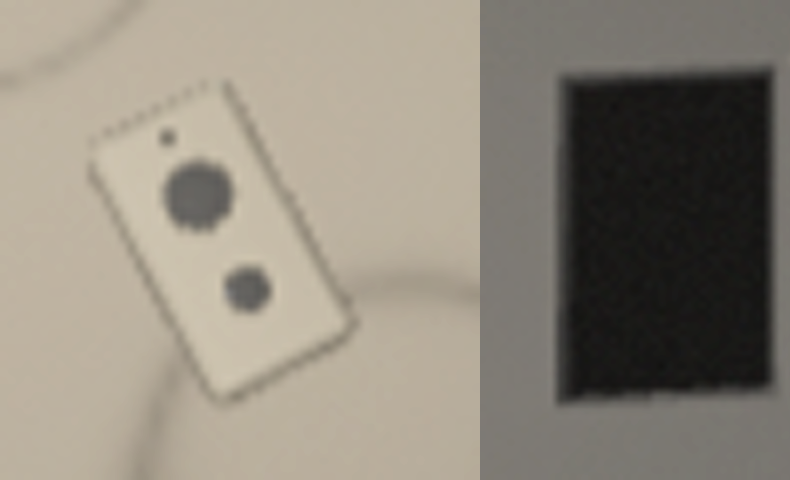

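The crop confirms it: a white stubby block with a large and a small round button, and a black seat in the short, wide cutout.

```bash
cat >> h.py <<'E'
def w2(px,z,cam='top',T=None):
    p=eyes.camera_params(cam); px=np.atleast_2d(px).astype(float)
    if T is None: R,o=p['attitude'],p['position']
    else: M=T@p['tool_from_camera']; R,o=M[:3,:3],M[:3,3]
    d=np.c_[(px[:,0]-p['cx'])/p['fx'],-(px[:,1]-p['cy'])/p['fy'],-np.ones(len(px))]@R.T
    return o+d*((z-o[2])/d[:,2])[:,None]
def tool():
    o=arm.get_obs(); T=np.eye(4); T[:3,:3]=o['orientation']; T[:3,3]=o['eef_pos']; return T
def quad(c):  # corners in order, first edge short
    c=c[:,:2]; e=np.linalg.norm(np.roll(c,-1,0)-c,axis=1)
    d=(c[2]-c[1])+(c[3]-c[0]); print('ctr',c.mean(0).round(4),'edges',(e*1e3).round(1),'ang',np.degrees(np.arctan2(d[1],d[0])).round(1))
    return c.mean(0),np.arctan2(d[1],d[0])
def down(a,xdir=True): # tool z down, tool y (jaw) along angle a+90
    c,s=np.cos(a),np.sin(a); return np.array([[c,s,0],[s,-c,0],[0,0,-1.]])
E
python3 - <<'E'
from h import *
r=np.array([(90,145),(222,82),(355,322),(222,402)])/8+(235,190)-.44
quad(w2(r,.026))
s=np.array([(80,76),(294,67),(294,390),(79,402)])/6.857+(115,195)-.43
c,a=quad(w2(s,.028))
b=np.array([(323,172),(343,173),(338,244),(318,243)]); quad(w2(b,.018))
print(w2((297,105),.11), w2((293,128),.03))
E
```

```text
ctr [ 0.5524 -0.0712] edges [36.3 67.5 38.  70.8] ang -153.1
ctr [0.5379 0.1637] edges [61.2 91.6 60.1 92.3] ang -178.1
ctr [ 0.5746 -0.2086] edges [ 40.8 144.   39.4 143.9] ang 172.9
[[ 0.75295202 -0.13619376  0.11      ]] [[ 0.73759842 -0.13774111  0.03      ]]
```

Run:
```python
from h import *
for a in (27,207):
    print(a,solver.inverse_kinematics([.552,-.071,.15],down(np.radians(a))))
for a in (1.9,181.9):
    print(a,solver.inverse_kinematics([.538,.164,.15],down(np.radians(a))))
```

```text
27 [-35.82209578  25.1008926   48.02448905 110.54357138 -22.85010795
  54.30601002 -39.8208888 ]
207 [-19.15555723  20.24244472  25.11681586 109.58976184 -10.6778984
  52.43077838 128.14433453]
1.9 [-54.37277736  23.46675368  40.11213449 109.47864575 -18.58029381
  53.63013727 -93.50379619]
181.9 [-31.63134059  19.73328281  10.35928771 108.05245546  -4.38365934
  52.59266412  72.69791092]
```

Run:
```python
from h import *
arm.move_to([.538,.164,.19],down(np.radians(181.9))); arm.sleep(.2)
T1=tool(); a=snap('wrist','w_case.png')
arm.move_to([.552,-.071,.16],down(np.radians(207))); arm.sleep(.2)
T2=tool(); b=snap('wrist','w_rem.png')
np.savez('T.npz',T1=T1,T2=T2)
o=arm.get_obs(); print(o['time_s'],o['eef_pos'],T1[:3,3],o['joints'].round(1))
cv2.imwrite('pics/w.png',cv2.convertScaleAbs(np.vstack([cv2.resize(x,(400,300)) for x in(a,b)]),alpha=1.4))
```

```text
3.475 [ 0.55233415 -0.06947875  0.16011923] [0.53786722 0.1648299  0.18994124] [ -9.5  18.6  12.7 108.4  -5.   53.5 122.6]
```

View pics/w.png

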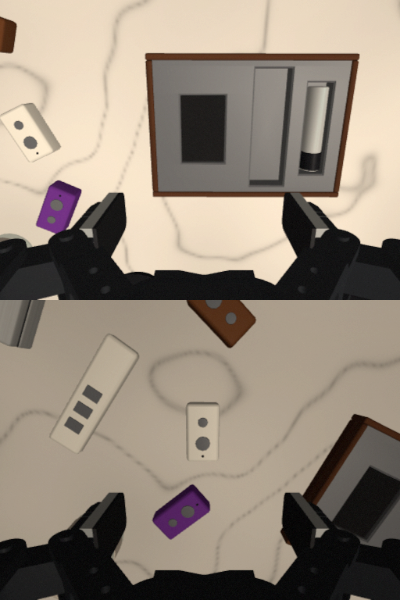

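The remote is at about (203,431) and the cutout at about (203,129), both on the tool's centre column (~204). Enlarging both to measure.

Run:
```python
import cv2,numpy as np
a=cv2.imread('pics/w_case.png')[105:225,215:305]; b=cv2.imread('pics/w_rem.png')[115:215,222:297]
f=lambda x,k:cv2.resize(x,None,fx=k,fy=k,interpolation=cv2.INTER_CUBIC)
c=np.hstack([f(a,4),f(b,4.8)]); print(c.shape); cv2.imwrite('pics/wc.png',cv2.convertScaleAbs(c,alpha=1.4))
```

```text
(480, 720, 3)
```

View pics/wc.png

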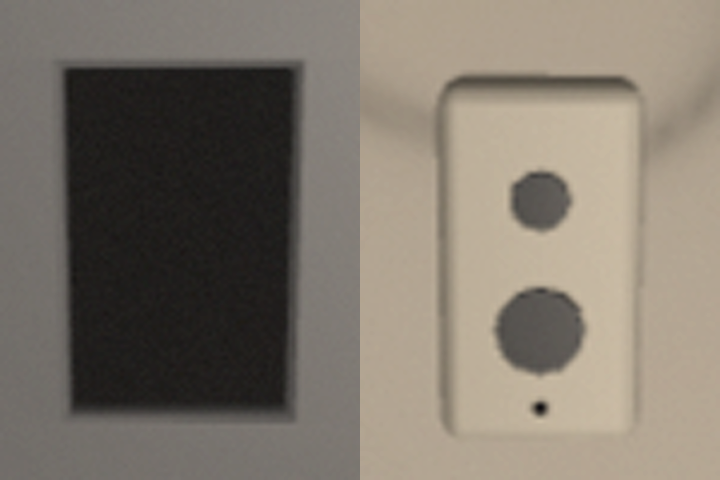

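Run:
```python
from h import *
d=np.load('T.npz')
quad(w2(np.array([(58,64),(303,62),(294,417),(69,417)])/4+(215,105)-.4,.028,'wrist',d['T1']))
quad(w2((np.array([(441,95),(643,95),(637,436),(444,436)])-(360,0))/4.8+(222,115)-.4,.026,'wrist',d['T2']))
```

```text
ctr [0.537  0.1641] edges [60.2 91.9 59.4 91.4] ang 2.1
ctr [ 0.5512 -0.0709] edges [38.4 68.1 38.9 68.1] ang 26.8
```

Both views agree within 1 mm. Grasping now.

Run:
```python
from h import *
R=down(np.radians(206.9))
arm.move_to([.5515,-.071,.08],R)
print(arm.move_l([.5515,-.071,.009],v=.08,contact_N=15), arm.get_obs()['eef_pos'])
arm.grip(.03); o=arm.get_obs(); print(o['opening'],o['eef_pos'],o['wrist_force'])
arm.move_l([.5515,-.071,.11],v=.12)
o=arm.get_obs(); print(o['opening'],o['eef_pos'],o['wrist_force'],o['time_s'])
a=snap('wrist','w2.png'); b=snap('side','s2.png')
cv2.imwrite('pics/g.png',cv2.convertScaleAbs(np.hstack([cv2.resize(a,(400,300)),cv2.resize(b[100:250,200:400],(400,300),interpolation=cv2.INTER_CUBIC)]),alpha=1.3))
```

```text
False [ 0.5519462  -0.07110448  0.00941582]
0.02997128101764771 [ 0.55150671 -0.07102175  0.00903308] [-0.18683736 -0.07409064 -0.1388581 ]
0.030286593977704362 [ 0.55085504 -0.07089129  0.1092854 ] [-0.72979038 -0.21027594 -0.24466084] 6.4917
```

View pics/g.png

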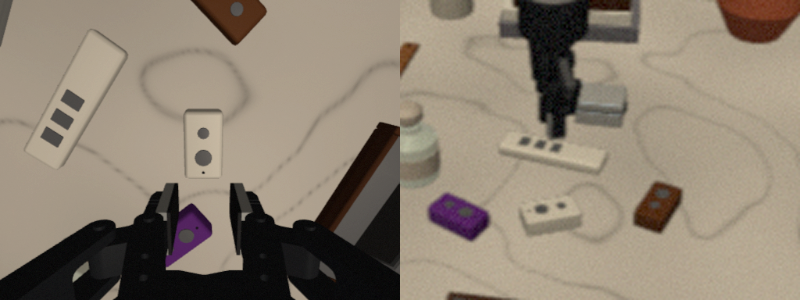

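The grasp missed: the fingers closed to 30 mm and the remote is still on the slab at (203,143), directly under the TCP. Open fingers stand farther back, so the tips only touched its rounded top edge. I'll grip lower and look while there.

Run:
```python
from h import *
R=down(np.radians(206.9))
arm.grip(.085)
print(arm.move_l([.5515,-.071,.001],v=.1,contact_N=12), arm.get_obs()['eef_pos'])
arm.grip(.046); a=snap('wrist','w3.png')
arm.grip(.032); o=arm.get_obs(); print(o['opening'],o['eef_pos'],o['wrist_force'],o['time_s'])
b=snap('wrist','w4.png')
cv2.imwrite('pics/g2.png',cv2.convertScaleAbs(np.hstack([x[100:350,110:410] for x in(a,b)]),alpha=1.4))
```

```text
False [ 0.55206955 -0.07107949  0.00159124]
0.03167097047644258 [ 0.55148494 -0.0710078   0.0009494 ] [-0.41425674 -0.37410059 -0.13509477] 9.225
```

View pics/g2.png

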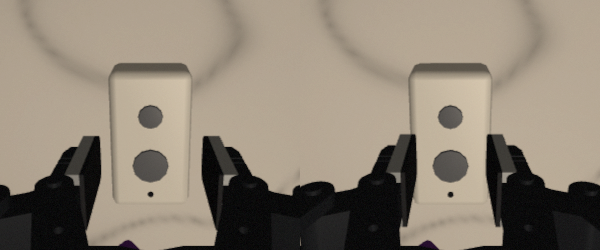

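The fingers straddle the remote properly and have only just touched it, so I'll close further.

Run:
```python
from h import *
arm.grip(0.0); o=arm.get_obs(); print(o['opening'],o['eef_pos'],o['wrist_force'],o['time_s'])
if o['opening']>.01:
    arm.move_l([.5515,-.071,.10],v=.15); o=arm.get_obs(); print(o['opening'],o['wrist_force'],o['time_s'])
b=snap('wrist','w5.png'); c=snap('side','s5.png')
cv2.imwrite('pics/g3.png',cv2.convertScaleAbs(np.hstack([cv2.resize(b,(400,300)),cv2.resize(c[100:250,200:400],(400,300),interpolation=cv2.INTER_CUBIC)]),alpha=1.4))
```

```text
-0.00018246280878261403 [ 0.55149436 -0.07102047  0.00099563] [ 0.24574427 -0.13408016 -0.79744787] 9.6833
```

View pics/g3.png

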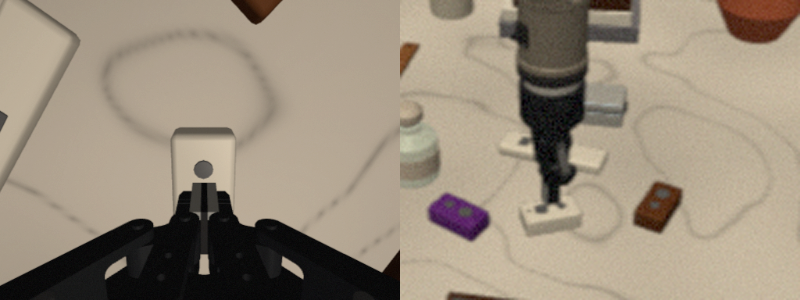

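The fingers shut above the remote although the state reports the TCP 1 mm above the slab, so the true tips are higher than reported. A gentle touch down on the remote's top (26 mm) will measure that offset.

Run:
```python
from h import *
print(arm.move_l([.5515,-.071,-.03],v=.03,contact_N=4))
o=arm.get_obs(); print(o['opening'],o['eef_pos'],o['wrist_force'],o['time_s'],o['joints'].round(2))
```

```text
True
4.2332071278673834e-05 [ 0.55164024 -0.07101586 -0.00876266] [-0.81593071  1.14327698  7.91476212] 10.3 [ -6.5   32.62   9.53 114.37  -9.28  33.72 126.18]
```

The tip is on the remote's top at a reported z of -8.5 mm, so the real tips stand about 34 mm behind the reported TCP. The wrist picture agrees: the tip shows at row ~250, against 225 for the nominal TCP. I'll regrasp with that offset.

Run:
```python
from h import *
arm.move_l([.5515,-.071,.02],v=.15); arm.grip(.085)
print(arm.move_l([.5515,-.071,-.031],v=.08,contact_N=8), arm.get_obs()['eef_pos'])
arm.grip(0.0); o=arm.get_obs(); print(o['opening'],o['eef_pos'],o['wrist_force'],o['time_s'])
if o['opening']>.03:
    arm.move_l([.5515,-.071,.06],v=.15); arm.sleep(.1); o=arm.get_obs(); print(o['opening'],o['wrist_force'],o['eef_pos'],o['time_s'])
b=snap('wrist','w6.png'); c=snap('side','s6.png')
cv2.imwrite('pics/g4.png',cv2.convertScaleAbs(np.hstack([cv2.resize(b,(400,300)),cv2.resize(c[100:250,200:400],(400,300),interpolation=cv2.INTER_CUBIC)]),alpha=1.4))
```

```text
False [ 0.55166572 -0.07113491 -0.03097532]
0.0386371566704926 [ 0.55205528 -0.07100461 -0.03034123] [-0.97843841  0.19182597  6.35061436] 12.7
0.03842070713266613 [-0.34969399 -0.67399942 -0.85862965] [ 0.55042975 -0.07085168  0.05877386] 13.5583
```

View pics/g4.png

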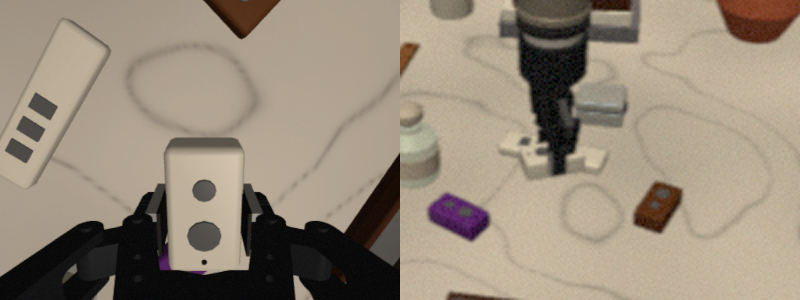

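The remote is held at a 38.5 mm opening and the weight reading fits. Carrying it to the cutout and lowering it onto the seat, with contact expected at a reported z of about -8 mm.

Run:
```python
from h import *
R=down(np.radians(182.0)); P=[.5373,.164]
arm.move_l([.5515,-.071,.08],v=.15)
arm.move_to(P+[.06],R); arm.sleep(.2); o=arm.get_obs(); print(o['opening'],o['eef_pos'])
arm.move_l(P+[.008],v=.1); arm.sleep(.1)
print(arm.move_l(P+[-.012],v=.02,contact_N=4)); o=arm.get_obs(); print(o['opening'],o['eef_pos'],o['wrist_force'],o['time_s'])
b=snap('wrist','w7.png'); c=snap('side','s7.png')
cv2.imwrite('pics/g5.png',cv2.convertScaleAbs(np.hstack([cv2.resize(b,(400,300)),cv2.resize(c[210:360,170:330],(400,375),interpolation=cv2.INTER_CUBIC)[:300]]),alpha=1.4))
```

```text
0.039005801231577625 [0.53784629 0.16199437 0.06012098]
True
0.03874857649705072 [ 0.53708854  0.16395736 -0.00923349] [1.7551955  0.44883121 2.11976108] 16.6417
```

View pics/g5.png

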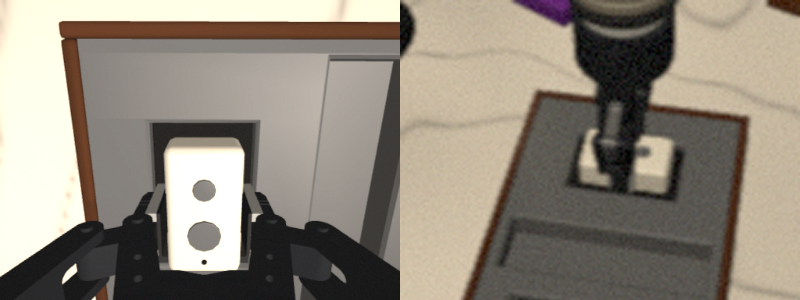

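Contact came at a reported -9 mm as expected, with the remote centred and aligned inside the cutout. Releasing, then pressing with shut fingers: top contact expected at +13 mm, bottomed at about +2.5 mm.

Run:
```python
from h import *
P=[.5373,.164]
def st(s): o=arm.get_obs(); print(s,o['opening'].round(4),o['eef_pos'].round(4),o['wrist_force'].round(1),round(o['time_s'],2))
arm.grip(.062); st('open')
arm.move_l(P+[.05],v=.15); arm.grip(0.); arm.move_l(P+[.02],v=.1); arm.sleep(.1)
print(arm.move_l(P+[.006],v=.02,contact_N=4)); st('touch')
print(arm.move_l(P+[-.006],v=.015,contact_N=28)); st('press')
```

```text
Traceback (most recent call last):
AttributeError: 'float' object has no attribute 'round'
```

Run:
```python
from h import *
P=[.5373,.164]
def st(s): o=arm.get_obs(); print(s,round(o['opening'],4),o['eef_pos'].round(4),o['wrist_force'].round(1),round(o['time_s'],2))
st('open')
arm.move_l(P+[.05],v=.15); arm.grip(0.); arm.move_l(P+[.02],v=.1); arm.sleep(.1)
print(arm.move_l(P+[.006],v=.02,contact_N=4)); st('touch')
print(arm.move_l(P+[-.006],v=.015,contact_N=28)); st('press')
```

```text
open 0.062 [ 0.5361  0.1638 -0.0095] [-0.1  0.4  0.7] 17.09
True
touch -0.0001 [0.5372 0.164  0.0111] [-0.4 -0.4  0.9] 19.29
True
press 0.0002 [0.5371 0.164  0.0022] [-1.8 -1.2  7.7] 20.02
```

Run:
```python
from h import *
P=[.5373,.164]
def st(s): o=arm.get_obs(); print(s,round(o['opening'],4),o['eef_pos'].round(4),o['wrist_force'].round(1),round(o['time_s'],2))
print(arm.move_l(P+[-.008],v=.015,contact_N=32)); st('press'); arm.sleep(.2); st('hold')
arm.move_l(P+[.09],v=.15)
arm.move_to([.56,.164,.15],down(np.radians(182.0))); arm.sleep(.3); st('up')
T=tool(); b=snap('wrist','w8.png'); c=snap('side','s8.png')
cv2.imwrite('pics/g6.png',cv2.convertScaleAbs(np.hstack([cv2.resize(b,(400,300)),cv2.resize(c[130:370,120:400],(400,343))[:300]]),alpha=1.3))
```

```text
True
press -0.0001 [0.5371 0.164  0.0022] [-2.1 -1.2  8.8] 20.34
hold -0.0 [0.537  0.1641 0.0022] [-1.6  0.3  7.5] 20.54
up 0.0002 [0.5589 0.1638 0.1487] [-0.1  0.2 -0.6] 21.95
```

View pics/g6.png

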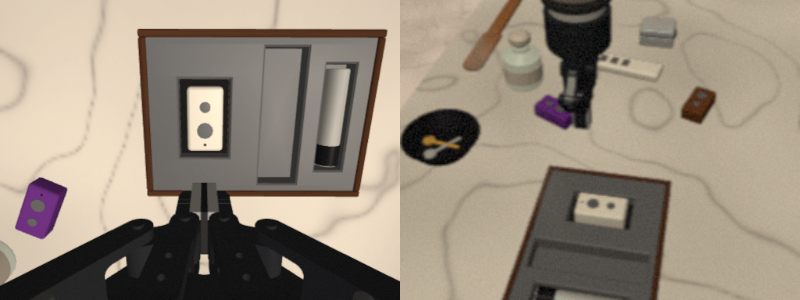

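The second, harder press did not move past 2.2 mm (about 2.5 mm predicted for a bottomed seat). The pictures show the remote straight in its cutout at (205,118) left. The jar is upright at (520,60) and the blinds remote is in place at (635,68). Signing off.

```bash
python3 -c "
from h import *
print(ticket.sign_off())"
```

```text
the job is handed in; nothing more can be done
None
```

The garage remote is in its cutout, buttons up and lying along it, and pressed down until the seat bottomed. I then let go and moved the arm clear. I handed the job in at about 22 s of the 45 s allowed.

**Last checks**
- **Seat:** two presses, with stop limits of 28 and 32 N, both stopped at a reported height of 2.2 mm. I had predicted 2.5 mm for a bottomed seat. I did not measure the seat's travel directly.
- **Placement:** the final wrist and side pictures show the remote straight, with a clear gap on every side.
- **Surroundings:** the jar is upright and the blinds remote looks undisturbed.

**What went wrong or disagreed**
- **Missed grasps:** the first two grasp attempts closed above the remote without moving it.
- **Tool offset:** a light touch (about 8 N) on the remote's top showed the real fingertips about 34 mm behind the reported tool point. I used that offset for everything after.
- **Touch height:** the light touch before pressing registered at 11.1 mm instead of the expected 13.5 mm. The seat had probably already started to give.
- **Press force:** the force read about 8 N once the arm had stopped, so the 28 and 32 N were only brief peaks.

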